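# Shut the bowed case and rock the angle gauge on it to the mark

### The arm

A 6-joint arm with a two-finger parallel gripper is mounted at the origin on a cart in front of the work surface, level with it; the furniture and walls round the work are solid. World frame = base frame: x ahead of the robot, y to its left, z up, the work surface at z = 0. Lengths are in m, angles in rad, forces in N, time in s.
With the tool pointing down it reaches from about 0.3 to 0.875 m from the base axis. Payload 6.4 kg.
Tool frame: the origin (TCP) lies at the very end of the fingers, on their centre line; the grasp point (between the pads) lies 19 mm behind it; z points along the fingers, y is the direction in which the jaws open and shut (so a half turn about z gives the same grasp; the last joint's range is limited). The gripper opens to 85 mm and grips with 20 to 120 N. Pads are 22 mm wide; open, the fingers measure 114 mm over their backs; the gripper's body (76 mm by 85 mm) begins 54 mm behind the grasp point. The pads swing forward as they close: fully open they stand 13 mm farther back than shut.
Start: joints at [-1.413, 0.181, 1.607, -0, 1.354, -0.206], TCP at [0.205, -0.537, 0.199] pointing down, gripper open.
Joint ranges: [-2.99, 2.99], [-0.89, 2.07], [0.3, 2.58], [-1.14, 4.28], [0, 2.63], [-3.12, 3.12]. Speed limits (rad/s): [2.57, 2.57, 3.01, 3.14, 3.14, 3.14].

### API

Orientations are given as a unit quaternion [w, x, y, z].
In Python, from plant import observe, camera, camera_params, sign_off gives the robot as it stands.
- The arm moves only by the tool apply_moves, never from a script. Its argument "targets" is a list of rows, each a list of 7 numbers: the opening, from 0 (shut) to 1 (fully open), then the shift along the tool's x, y, z in cm, then the turn, a rotation vector about the tool's x, y, z in rad. In form: [[hand, tx, ty, tz, rx, ry, rz], ...]. A call has 1 to 5 rows; each row shifts and turns the commanded pose from where the row before left it, along the tool's axes as they then stand; what a row does not reach is not made up. A row lasts 1/12 s, in which the tool goes at most 41.7 mm and 7.16 degrees, less where a joint would pass 70% of its speed; a pose out of reach is approached as far as the arm can. A call with a gripper value outside its range is refused whole. The fingers move at their own pace and stop on an object; "grip_force" is the grip in N (left out, the last holds). Time passes only in rows, so rows that do not move let the fingers close. It gives the time, the measured TCP pose, the force and the opening at its end, in the units of the state.
- observe(): the state, without advancing time (a new reading comes with each control period).
- camera(name): name is "side" or "top"; returns the picture (384x512x3 uint8, blue, green, red); there is no depth.
- camera_params(name): a dict with "mtx" (3x3 intrinsics, pixels), "D" ([k1, k2, p1, p2, k3] as OpenCV has them; the pictures are not rectified), "R" (3x3) and "t" (3): a world point X has camera coordinates R X + t. Camera axes: x right, y down, z forward; pixel columns grow to the right and rows downward; lengths in m; the calibration is good to about 2 mm. A picture is of the moment at which its call begins. camera_params takes no time and is no camera call.
- sign_off(): hands the job in, once; it reports no verdict.
The state is a dict: "clock": time; "q": joint angles; "joint_vel": joint speeds; "joint_torque": joint torques, N m; "tcp_pos": TCP position; "orientation": TCP orientation; "contact_force": force on the tool from outside, world axes, zero at the start; "wrist_torque": the same for the moment, N m; "gripper_width": finger opening in m.
Only numpy, scipy, OpenCV 4.12 (cv2) and the standard library are available. Lean on these libraries where they do the work, as an engineer would, in place of code of your own. Each camera call takes 0.05 s, during which the arm holds its last target.

### The job

Check the bow of the wooden case: swing its open upper half shut so that the two halves meet edge to edge, then take the angle gauge by its grip and stand it upright and square across the top of the curved lid. Then rock it over the curve towards the index mark until its hanging pointer settles on the mark, and finish still holding it there, its base resting on the lid without pressing hard. Leave the other things on the bench where they are.

Things in the scene. Friction and masses are not known exactly. Their poses are not given: they have to be found in the camera images.
- case: Wooden clamshell case fixed to the bench, 110 (x) by 170 (y) mm: an open tray 45 mm high and a lid hinged along its far (+x) edge, whose back of light staves is bowed along y and straight along x. Origin: centre of the tray's underside; x points from the front edge to the hinge, z up. Shut, the top of the bow is 90 mm above the bench, over the origin.
- case_lid (a joint): Opening angle of the upper half, rad: 0 shut edge to edge, grows as the front edge swings up (1.5 at most). The hinge is stiff: the lid stays where it is left and takes about 1 to 4 N at the front edge to push down.
- lid_hinge (a point): Middle of the hinge line of the case, on the fixed lower half: 55 mm behind the case's origin (+x), 45 mm up. The hinge line runs along the case's y.
- crown_top (a point): Point on the lid, at the middle of the top line of its bow (55 mm from the hinge line); moves with the lid. The lid's back is here 45 mm above the plane of its edges, and falls in an arc of radius 120 mm to 10 mm at its two sides (+y and -y).
- crown_axis (a point): Point on the lid: centre of curvature of the bow, 120 mm straight below crown_top; moves with the lid.
- gauge: Pendulum angle gauge, about 0.3 kg: steel base bar 40 (x) by 120 (y) by 12 mm, flat below; upright plywood dial board 110 mm wide, up to z 106 mm; on top a dark wooden grip 24 (x) by 26 (y) mm, z 104 to 148 mm, centred at x +4 mm. Origin: centre of the base's underside; the dial faces -x (to the robot), y runs along the base (+y: left as the robot sees it), z up.
- pointer (a joint): Angle of the hanging pointer on the dial, rad; it swings freely about a pin 85 mm above the underside, along the gauge's x, and settles in about 2 s. 0: in line with the gauge's z, positive: tip towards the gauge's +y. It hangs plumb, so leaning the top of the gauge towards its +y by an angle a makes it read +a.
- index (a joint): Angle of the index mark about the same pin, same sense, rad: a dark T-shaped tab, 7 mm wide, at the end of the pointer's path, between 0.14 and 0.32 (so always on the +y side). Stiff; it is not to be moved.
- pointer_tip (a point): End of the pointer, 52 mm from the pin.
- mark (a point): Inner end of the index tab, 52 mm from the pin; the pointer's tip lies on it when both joints read the same.
- cork_block: Sanding block, 65 by 110 by 29 mm, a bystander. Origin: centre of its underside.
- tape_measure: Tape measure, 64 by 103 by 36 mm, a bystander. Origin: centre of its underside.
- blank_6: Wooden block blank, 46 by 82 by 30 mm, a bystander. Origin: centre of its underside.
Not all that is in view belongs to the job. There is more than one size of the case; the job needs the larger.

How it is judged:
On the way, in this order (a step that is already met when the one before it is completed fails the run):
1. the case is shut, its halves edge to edge (value of joint case_lid below 0.03 rad), for 0.2 s.
2. the gauge stands upright and square across the shut lid's bow (value of joint case_lid below 0.03 rad and contact force between gauge and case above 0.2 N and angle between gauge's own z axis and vertical below 0.1 rad and angle between the x axis of gauge and the x axis of case, either way round below 0.25 rad and height (world z) of gauge above 0.08 m), for 0.1 s.
At the end, for the whole second after the job is handed in: Lid shut (0.03 rad); gauge gripped (1 N), leaning, at rest, its flat base on the bow (0.2 to 25 N; bow centre 120 +-5 mm below it, touching within the base length), square across (0.25 rad), within 50 mm of the lid middle; pointer still, tip within 3.5 mm of the mark (value of joint case_lid below 0.03 rad and distance between pointer_tip and mark below 0.0035 m and angle between gauge's own z axis and vertical above 0.06 rad and velocity of joint pointer between -0.3 and 0.3 rad/s and linear speed of gauge below 0.02 m/s and contact force between gauge and case between 0.2 and 25 N and contact force between the fingers and gauge above 1 N and angle between the x axis of gauge and the x axis of case, either way round below 0.25 rad and x of gauge in the frame of case between -0.05 and 0.05 m and y of crown_axis in the frame of gauge between -0.058 and 0.058 m and z of crown_axis in the frame of gauge between -0.125 and -0.115 m); the arm keeps its last pose, push and grip.
It fails at once if the sanding block was pushed away (distance of cork_block from where it was at the start of the episode above 0.03 m).
It fails at once if the tape measure was pushed away (distance of tape_measure from where it was at the start of the episode above 0.03 m).
It fails at once if the block blank was pushed away (distance of blank_6 from where it was at the start of the episode above 0.03 m).
It also fails if it takes over 64 s, if anything falls off the work surface, if the arm or the gripper's body presses on something with over 40 N, if the wrist force passes 120 N, or if a joint passes its speed limit or range.

## Working session

There is one attempt and no reset: what is moved stays moved. The work goes in short steps, Python scripts to look and compute and a tool call to move; the robot and the scene stay as the last step left them, time stands still between calls to the robot, and variables do not carry over. Pictures are saved under pics/ and viewed, and the job is handed in when it is done.

Besides the shell and the picture viewer there is one more tool, called after "Emit:" by a JSON object that holds its "fn" and its "kwargs". apply_moves: Moves the arm, as the interface text tells. Its arguments: {"type":"object","properties":{"targets":{"type":"array","items":{"type":"array","items":{"type":"number"}}},"grip_force":{"type":"number"}},"required":["targets"]}

```bash
mkdir -p pics
python3 - <<'E'
from plant import *
import cv2
for n in("side","top"):
    im=camera(n); cv2.imwrite(f"pics/{n}0.png",im); cv2.imwrite(f"pics/{n}0L.png",cv2.resize(im,(800,600),interpolation=cv2.INTER_CUBIC))
    print(n,camera_params(n))
print(observe())
E
```

```text
side {'mtx': array([[496.35882255,   0.        , 256.05108619],
       [  0.        , 496.35882255, 183.35302408],
       [  0.        ,   0.        ,   1.        ]]), 'D': array([0.05977511, 0.        , 0.        , 0.        , 0.        ]), 'R': array([[ 0.99940073, -0.03449025,  0.0029316 ],
       [-0.01918024, -0.6222884 , -0.78255304],
       [ 0.02881475,  0.78202786, -0.62257701]]), 't': array([-0.53722876,  0.02871607,  1.26187031])}
top {'mtx': array([[399.2563607 ,   0.        , 260.43719368],
       [  0.        , 399.2563607 , 193.75054765],
       [  0.        ,   0.        ,   1.        ]]), 'D': array([-0.13606911,  0.        ,  0.        ,  0.        ,  0.        ]), 'R': array([[-0.01446834, -0.9998546 ,  0.00902421],
       [-0.9941818 ,  0.01342164, -0.10687567],
       [ 0.10673901, -0.01051802, -0.99423144]]), 't': array([-0.01058604,  0.54060189,  1.02435786])}
{'clock': 0.1, 'q': array([-1.41328295e+00,  1.81464109e-01,  1.60791224e+00,  1.99443356e-05,
        1.35379279e+00, -2.06326462e-01]), 'joint_vel': array([ 2.88003570e-05, -2.43065220e-03, -3.71890036e-03,  4.76126719e-04,
       -8.16900277e-04, -2.03378967e-04]), 'joint_torque': array([ 6.33067139e-04, -4.45875478e+01, -3.52238166e+01, -2.87628936e-04,
        4.14581504e-03,  3.15734792e-05]), 'tcp_pos': array([ 0.2045439 , -0.53680573,  0.19777372]), 'orientation': array([-7.87768207e-04,  9.83498242e-01,  1.80915965e-01,  2.89700141e-05]), 'contact_force': array([-0.17174672, -0.12649098, -0.58652762]), 'wrist_torque': array([0.04687477, 0.04218635, 0.03614767]), 'gripper_width': 0.08504543697190373}
```

View pics/side0L.png

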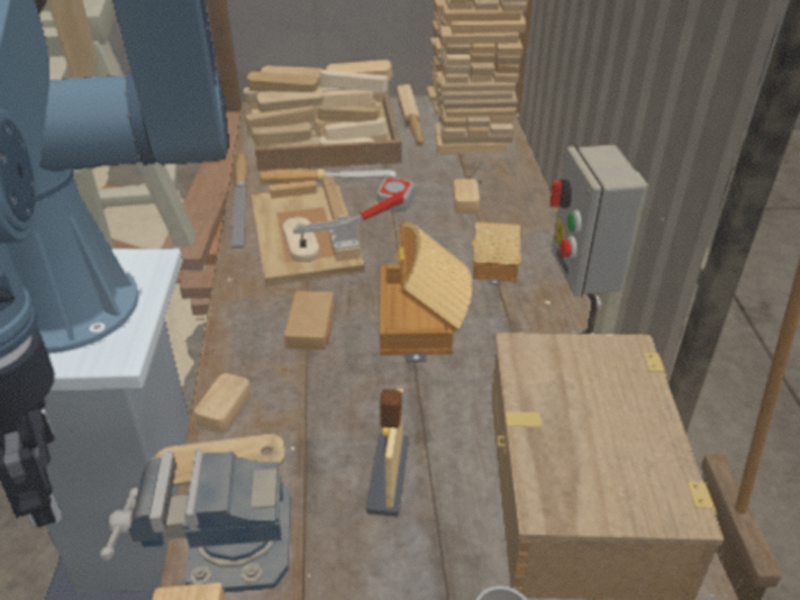

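View pics/top0L.png

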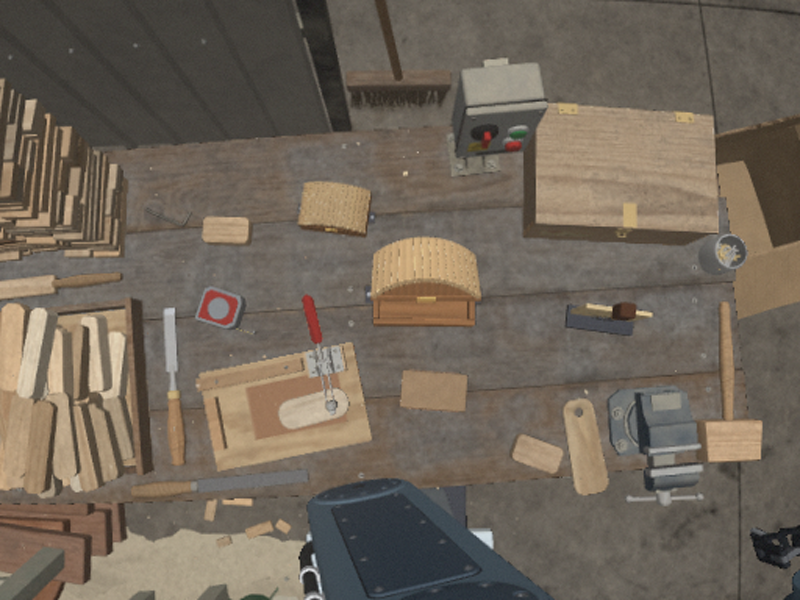

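The side view (800x600) shows the large case open at about (420,290) and the gauge at (390,450). In the top view the large case is at (425,285), the small one at (335,208) and the gauge at (600,318). I'll enlarge these.

```bash
cat > h.py <<'E'
import numpy as np,cv2
from plant import *
P={n:camera_params(n) for n in("side","top")}
def ray(n,uv):
    p=P[n]; x=cv2.undistortPoints(np.array([[uv]],float),p["mtx"],p["D"])[0,0]
    R=p["R"]; return -R.T@p["t"], R.T@np.array([x[0],x[1],1.])
def plane(n,uv,z):
    c,d=ray(n,uv); return c+d*(z-c[2])/d[2]
def tri(a,b):
    c1,d1=ray("side",a);c2,d2=ray("top",b)
    A=np.stack([d1,-d2],1); s=np.linalg.lstsq(A,c2-c1,rcond=None)[0]
    p,q=c1+s[0]*d1,c2+s[1]*d2; return (p+q)/2,np.linalg.norm(p-q)
def proj(n,X):
    p=P[n]; return cv2.projectPoints(np.array(X,float).reshape(-1,1,3),cv2.Rodrigues(p["R"])[0],p["t"],p["mtx"],p["D"])[0][:,0]
def crop(im,x0,y0,x1,y1,k,name):
    c=cv2.resize(im[y0:y1,x0:x1],None,fx=k,fy=k,interpolation=cv2.INTER_CUBIC); cv2.imwrite("pics/"+name,c)
E
python3 - <<'E'
from h import *
s=cv2.imread("pics/side0.png");t=cv2.imread("pics/top0.png")
a=cv2.resize(s[135:235,235:315],(480,600),interpolation=cv2.INTER_CUBIC)
b=cv2.resize(s[240:340,220:270],(300,600),interpolation=cv2.INTER_CUBIC)
cv2.imwrite("pics/c1.png",np.hstack([a,b]))
a=cv2.resize(t[145:215,230:315],None,fx=6,fy=6,interpolation=cv2.INTER_CUBIC)
b=cv2.resize(t[180:225,355:425],None,fx=6,fy=6,interpolation=cv2.INTER_CUBIC)
b=cv2.copyMakeBorder(b,0,a.shape[0]-b.shape[0],0,0,0)
b=b[:,:290] if 0 else b
cv2.imwrite("pics/c2.png",a);cv2.imwrite("pics/c3.png",b)
E
```

```text
(no output)
```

View pics/c1.png

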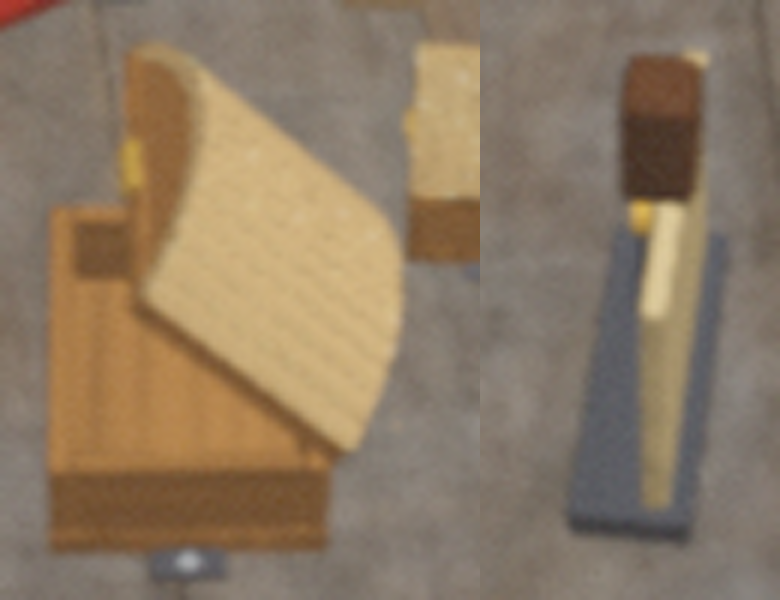

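View pics/c2.png

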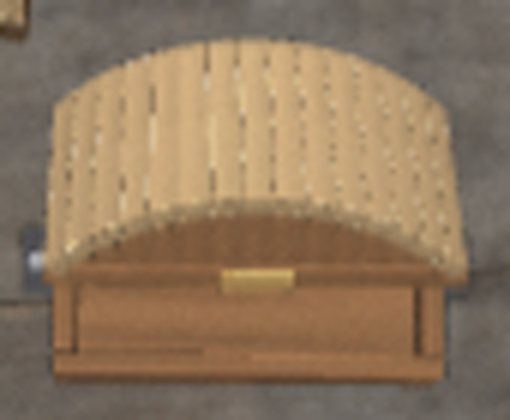

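View pics/c3.png

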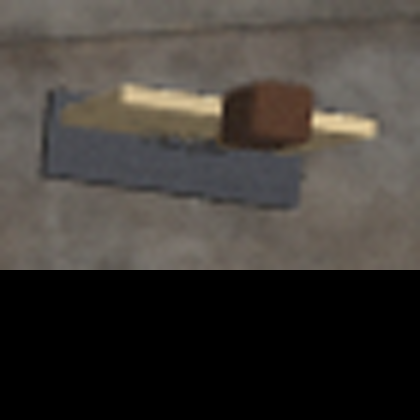

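Run:
```python
from h import *
np.set_printoptions(precision=4,suppress=True)
S=lambda u,v:(u/6+235-.4,v/6+135-.4)
G=lambda u,v:((u-480)/6+220-.4,v/6+240-.4)
T=lambda u,v:(u/6+230-.4,v/6+145-.4)
H=lambda u,v:(u/6+355-.4,v/6+180-.4)
print("gauge top", [plane("top",H(*p),.012) for p in((42,178),(297,207),(48,90))])
print("gauge side", [plane("side",G(*p),.012) for p in((570,515),(690,530),(612,235),(727,235))])
print("grip tri", tri(G(663,85),H(268,115)), plane("side",G(663,85),.148),plane("top",H(275,108),.148))
print("case side near top z45", [plane("side",S(*p),.045) for p in((50,468),(328,468),(52,208))])
print("near bottom", [plane("side",S(*p),.0) for p in((50,549),(326,549))])
print("case top front", [plane("top",T(*p),.045) for p in((54,358),(442,358))],[plane("top",T(*p),.0) for p in((54,381),(442,381))])
print("lid front corners", tri(S(143,298),T(463,277)), tri(S(130,60),T(52,275)))
print("hinge near",tri(S(350,450),T(445,110)))
```

```text
gauge top [array([ 0.4964, -0.2909,  0.012 ]), array([ 0.4812, -0.4091,  0.012 ]), array([ 0.5362, -0.2953,  0.012 ])]
gauge side [array([ 0.4826, -0.4156,  0.012 ]), array([ 0.5202, -0.4224,  0.012 ]), array([ 0.4971, -0.3024,  0.012 ]), array([ 0.5368, -0.3037,  0.012 ])]
grip tri (array([ 0.5131, -0.3514,  0.1375]), np.float64(0.001970475461165751)) [ 0.5138 -0.3612  0.148 ] [ 0.5139 -0.3506  0.148 ]
case side near top z45 [array([ 0.5026, -0.1342,  0.045 ]), array([ 0.6092, -0.1375,  0.045 ]), array([0.5057, 0.032 , 0.045 ])]
near bottom [array([ 0.502 , -0.1316,  0.    ]), array([ 0.6106, -0.135 ,  0.    ])]
case top front [array([0.5121, 0.039 , 0.045 ]), array([ 0.5097, -0.1288,  0.045 ])] [array([0.5053, 0.0411, 0.    ]), array([ 0.5029, -0.1339,  0.    ])]
lid front corners (array([ 0.537 , -0.1289,  0.1233]), np.float64(0.0020177320270345373)) (array([0.5393, 0.0362, 0.1176]), np.float64(0.0006828714073048003))
hinge near (array([ 0.6179, -0.1325,  0.0496]), np.float64(0.00015771974667497569))
```

Emit:
{"fn": "apply_moves", "kwargs": {"targets": [[0,0,0,-1,0,0,0.1],[0,0,0,-1,0,0,0.1],[0,0,0,-1,0,0,0.1],[0,0,0,0,0,0,0.084],[0,0,0,0,0,0,0]], "grip_force": 30}}

```text
clock: 0.52
tcp_pos: [0.2047, -0.5375, 0.2289]
orientation: [0.0, 1.0, -0.012, 0.0]
contact_force: [-0.7, 0.2, 0.7]
gripper_width: 0.0255
```

```bash
cat >> h.py <<'E'
from scipy.spatial.transform import Rotation as Ro
def st():
    o=observe(); q=o["orientation"]; return o,Ro.from_quat([q[1],q[2],q[3],q[0]])
def to(X,Rt=None):
    np.set_printoptions(precision=4,suppress=True)
    o,R=st(); d=R.inv().apply(np.array(X)-o["tcp_pos"])*100
    print("t",o["clock"],"tcp",o["tcp_pos"],"toolx",R.apply([1,0,0]),"toolz",R.apply([0,0,1]),"F",o["contact_force"],"M",o["wrist_torque"],"w",o["gripper_width"])
    print("shift cm",d,"rows",np.linalg.norm(d)/4.17, "turn",(R.inv()*Rt).as_rotvec() if Rt is not None else None)
def down(yaw,lean=0):
    # tool x at yaw, pointing down, then lean about world x-ish axis (top toward +y positive)
    x=np.array([np.cos(yaw),np.sin(yaw),0]); z=np.array([0,0,-1.]); y=np.cross(z,x)
    return Ro.from_rotvec(-lean*x)*Ro.from_matrix(np.stack([x,y,z],1))
E
python3 -c "
from h import *
to([.585,-.047,.215],down(-.02))"
```

```text
t 0.5167 tcp [ 0.2047 -0.5375  0.2289] toolx [ 0.9997 -0.0231  0.0001] toolz [ 0.0001 -0.0006 -1.    ] F [-0.6828  0.1528  0.7186] M [0.0024 0.0554 0.0912] w 0.025532700764191296
shift cm [ 36.8906 -49.9196   1.3662] rows 14.888881494936207 turn [ 0.0006 -0.0001 -0.0031]
```

Emit:
{"fn": "apply_moves", "kwargs": {"targets": [[0,2.4,-3.3,0,0,0,0],[0,2.4,-3.3,0,0,0,0],[0,2.4,-3.3,0,0,0,0],[0,2.4,-3.3,0,0,0,0],[0,2.4,-3.3,0,0,0,0]]}}

```text
clock: 0.93
tcp_pos: [0.3284, -0.3728, 0.2278]
orientation: [-0.001, 1.0, -0.009, -0.0]
contact_force: [0.9, -0.9, 0.0]
gripper_width: 0.0001
```

Emit:
{"fn": "apply_moves", "kwargs": {"targets": [[0,2.4,-3.3,0,0,0,0],[0,2.4,-3.3,0,0,0,0],[0,2.4,-3.3,0,0,0,0],[0,2.4,-3.3,0,0,0,0],[0,2.4,-3.3,0,0,0,0]]}}

```text
clock: 1.35
tcp_pos: [0.4517, -0.2102, 0.2281]
orientation: [-0.0, 1.0, -0.009, -0.0]
contact_force: [0.5, -0.2, 0.8]
gripper_width: -0.0003
```

Emit:
{"fn": "apply_moves", "kwargs": {"targets": [[0,2.4,-3.3,0,0,0,0],[0,2.4,-3.3,0,0,0,0],[0,2.4,-3.3,0,0,0,0],[0,2.4,-3.3,0,0,0,0],[0,1,-1,0,0,0,0]]}}

```text
clock: 1.77
tcp_pos: [0.5616, -0.0678, 0.2278]
orientation: [-0.001, 1.0, -0.007, -0.0]
contact_force: [-0.6, 0.0, -0.8]
gripper_width: 0.0003
```

```bash
python3 -c "
from h import *
to([.585,-.047,.16],down(-.02))"
```

```text
t 1.7667 tcp [ 0.5616 -0.0678  0.2278] toolx [ 0.9999 -0.0135 -0.0003] toolz [-0.0003  0.0021 -1.    ] F [-0.6179  0.002  -0.7958] M [ 0.0329  0.0684 -0.03  ] w 0.0002510110291774288
shift cm [ 2.314  -2.0931  6.7846] rows 1.7908070687315398 turn [-0.0021  0.0003  0.0065]
```

Emit:
{"fn": "apply_moves", "kwargs": {"targets": [[0,1.5,-1.5,0,0,0,0],[0,0.8,-0.5,2,0,0,0],[0,0,0,3,0,0,0],[0,0,0,0,0,0,0]]}}

```text
clock: 2.1
tcp_pos: [0.5797, -0.0516, 0.1721]
orientation: [-0.001, 1.0, -0.009, -0.005]
contact_force: [-1.0, 0.0, -2.0]
gripper_width: 0.0003
```

Run:
```python
from h import *
to([.58,-.047,.14])
s=camera("side");crop(s,215,110,335,240,4,"s1.png")
```

```text
t 2.1 tcp [ 0.5797 -0.0516  0.1721] toolx [ 0.9998 -0.0171 -0.0103] toolz [-0.0103  0.0028 -0.9999] F [-1.0392  0.0322 -2.0007] M [-0.0228  0.0891  0.0071] w 0.00027687131209563616
shift cm [ 0.0519 -0.4555  3.2112] rows 0.7778924578072711 turn None
```

View pics/s1.png

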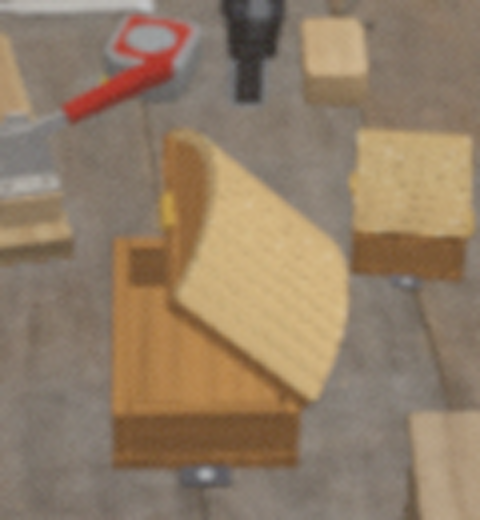

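The fingertips (crop 248,95) hang above the bow, over the lid's front part. I'll push down from there.

Emit:
{"fn": "apply_moves", "kwargs": {"targets": [[0,0,0,1.5,0,0,0],[0,0,0,1,0,0,0],[0,0,0,1,0,0,0],[0,0,0,0.5,0,0,0]]}}

```text
clock: 2.48
tcp_pos: [0.5829, -0.0533, 0.1378]
orientation: [-0.0, 1.0, -0.01, -0.001]
contact_force: [0.6, -0.2, -0.7]
gripper_width: 0.0
```

Emit:
{"fn": "apply_moves", "kwargs": {"targets": [[0,-0.6,0,0.7,0,0,0],[0,-0.6,0,0.7,0,0,0],[0,-0.8,0,0.6,0,0,0]]}}

```text
clock: 2.73
tcp_pos: [0.563, -0.0527, 0.1184]
orientation: [0.0, 1.0, -0.01, 0.0]
contact_force: [-4.0, -0.0, 12.1]
gripper_width: 0.0002
```

Emit:
{"fn": "apply_moves", "kwargs": {"targets": [[0,-0.8,0,0.5,0,0,0],[0,-0.8,0,0.5,0,0,0],[0,-0.8,0,0.5,0,0,0]]}}

```text
clock: 2.98
tcp_pos: [0.5391, -0.0522, 0.104]
orientation: [0.0, 1.0, -0.01, 0.001]
contact_force: [1.0, -0.3, 1.3]
gripper_width: 0.0003
```

Run:
```python
from h import *
to([.52,-.047,.09])
s=camera("side");crop(s,215,110,335,240,4,"s2.png")
```

```text
t 2.9833 tcp [ 0.5391 -0.0522  0.104 ] toolx [ 0.9998 -0.0201  0.0013] toolz [ 0.0013 -0.0005 -1.    ] F [ 0.9823 -0.31    1.3144] M [-0.0468 -0.1247  0.012 ] w 0.00031364499450996263
shift cm [-1.9239 -0.481   1.3967] rows 0.5816682199324694 turn None
```

View pics/s2.png

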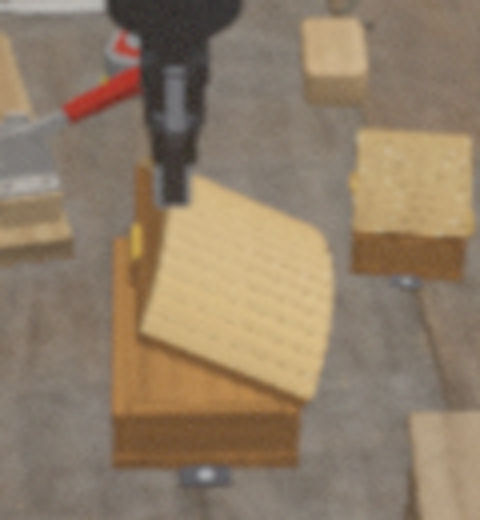

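Run:
```python
from h import *
t=camera("top");crop(t,210,120,340,230,6,"t2.png")
o=observe(); X=o["tcp_pos"]
print((proj("side",X)-[215,110])*4,(proj("top",X)-[210,120])*6)
```

```text
[[167.90628118 243.01571346]] [[386.56265287 428.82729801]]
```

View pics/t2.png

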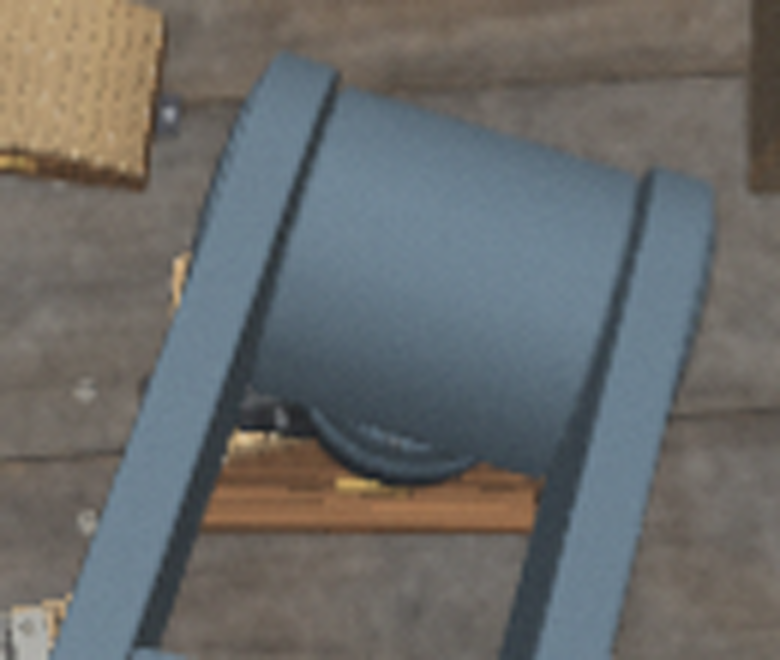

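Run:
```python
from h import *
print((proj("side",[.5797,-.0516,.1721])-[215,110])*4)
# predicted lid points for angles
c=np.array([.560,-.047,0]);yaw=-.02
def lid(L,y,h,a):
    x=.055-L*np.cos(a)+h*np.sin(a); z=.045+L*np.sin(a)+h*np.cos(a)
    return [c[0]+x*np.cos(yaw)-y*np.sin(yaw), c[1]+x*np.sin(yaw)+y*np.cos(yaw), z]
for a in(.2,.3,.4,.5):
    print(a,(proj("side",[lid(.11,-.085,0,a),lid(.11,-.085,.01,a),lid(0,-.085,.01,a),lid(.11,0,.045,a),lid(.11,.085,.01,a),lid(0,0,.045,a)])-[215,110])*4)
```

```text
[[242.1895704  144.19586208]]
0.2 [[116.30436921 377.89297335]
 [119.60032805 364.80139926]
 [307.65819893 392.38565105]
 [131.18918986 226.78759282]
 [120.42217184 190.38523291]
 [311.91682859 255.02313503]]
0.3 [[120.87801676 363.64823622]
 [125.9393313  350.72663159]
 [309.32225202 392.69741241]
 [143.12639795 213.65377969]
 [126.09025669 176.90592126]
 [319.11228726 256.45387536]]
0.4 [[127.37295386 349.66455762]
 [134.17555524 337.05399393]
 [310.92643471 393.13425855]
 [156.75356109 201.42467371]
 [133.44764489 163.82775369]
 [326.03866447 258.45416817]]
0.5 [[135.75222374 336.09639068]
 [144.2507211  323.93890817]
 [312.45451375 393.69168857]
 [171.93949425 190.25172806]
 [142.44016509 151.29784769]
 [332.6229415  261.00134035]]
```

Run:
```python
from h import *
s=camera("side");crop(s,195,0,335,200,3,"s3.png")
i=cv2.imread("pics/side0.png"); crop(i,0,180,110,360,3,"s0g.png")
print((proj("side",[.2045,-.5368,.1978])-[0,180])*3, (proj("top",[.2045,-.5368,.1978])))
print((proj("side",observe()["tcp_pos"])-[195,0])*3)
```

```text
[[113.29893073 435.93779129]] [[488.6076959  328.03182705]]
[[187.19055793 511.8348703 ]]
```

View pics/s3.png

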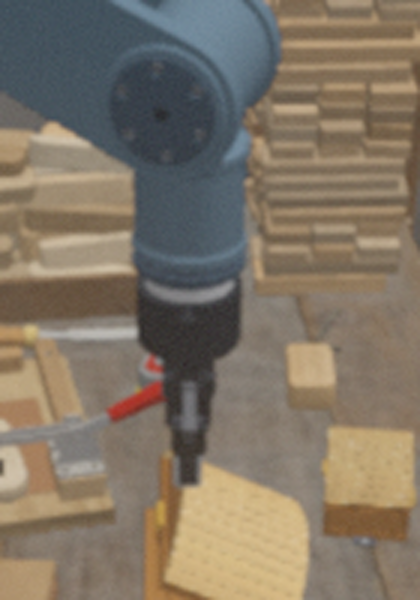

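View pics/s0g.png

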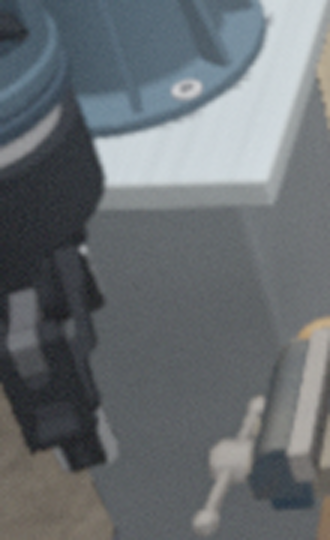

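Run:
```python
from h import *
i=cv2.imread("pics/top0.png"); crop(i,440,310,512,384,8,"t0g.png")
print((proj("top",[.2045,-.5368,.1978])-[440,310])*8)
```

```text
[[388.86156723 144.25461638]]
```

View pics/t0g.png

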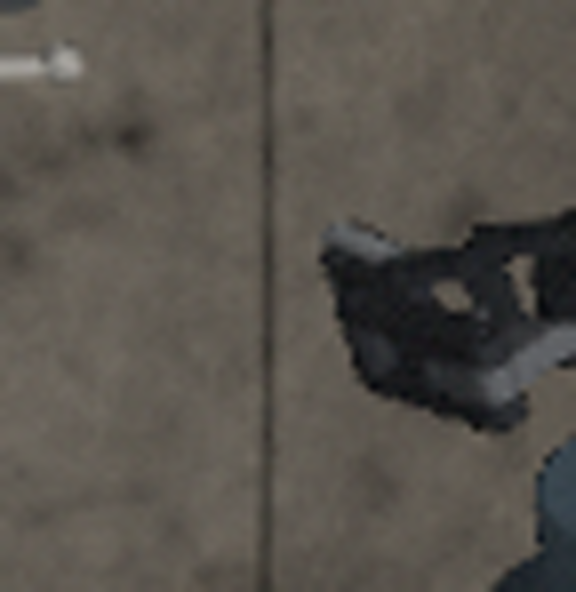

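Run:
```python
from h import *
print(tri((70/3,458/3+180),(350/8+440,305/8+310)))
print(tri((90/3,462/3+180),(335/8+440,235/8+310)))
print(tri((48/3,450/3+180),(365/8+440,372/8+310)))
# side s1 tip at crop (248,100) at x, planes
for z in(.172,.19,.2,.21): print(z,plane("side",(248/4+215,100/4+110),z))
for z in(.104,.12,.13,.14): print(z,plane("side",(174/4+215,206/4+110),z))
import plant; print([n for n in dir(plant) if n[0]!='_'])
```

```text
(array([ 0.16465644, -0.53204081,  0.17730415]), np.float64(0.0238144971676933))
(array([ 0.17874939, -0.53200728,  0.17225407]), np.float64(0.012557244502465205))
(array([ 0.15116937, -0.53122367,  0.18446242]), np.float64(0.03289677517224206))
0.172 [ 0.58611498 -0.00560695  0.172     ]
0.19 [ 0.58371507 -0.03332346  0.19      ]
0.2 [ 0.58238179 -0.04872153  0.2       ]
0.21 [ 0.58104851 -0.06411959  0.21      ]
0.104 [ 0.54259972 -0.01648217  0.104     ]
0.12 [ 0.5416587  -0.03849838  0.12      ]
0.13 [ 0.54107055 -0.05225851  0.13      ]
0.14 [ 0.54048241 -0.06601864  0.14      ]
['IKError', 'camera', 'camera_params', 'observe', 'sign_off']
```

Emit:
{"fn": "apply_moves", "kwargs": {"targets": [[0,0,0,0.7,0,0,0],[0,-0.3,0,0.7,0,0,0],[0,-0.3,0,0.6,0,0,0]]}}

```text
clock: 3.38
tcp_pos: [0.534, -0.0521, 0.0835]
orientation: [0.0, 1.0, -0.01, 0.001]
contact_force: [-0.8, 0.5, 1.4]
gripper_width: -0.0001
```

Run:
```python
from h import *
to([.52,-.047,.09])
s=camera("side");crop(s,215,110,335,240,4,"s4.png")
print((proj("side",observe()["tcp_pos"])-[215,110])*4)
```

```text
t 3.3833 tcp [ 0.534  -0.0521  0.0835] toolx [ 0.9998 -0.0201  0.0011] toolz [ 0.0011 -0.0003 -1.    ] F [-0.7626  0.5334  1.3763] M [-0.0005  0.1131  0.0567] w -9.098959976926396e-05
shift cm [-1.4082 -0.4796 -0.6514] rows 0.3894565831536255 turn None
[[158.9128 270.9803]]
```

View pics/s4.png

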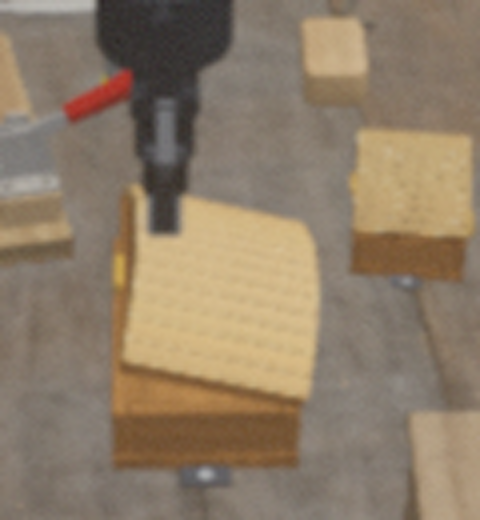

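Emit:
{"fn": "apply_moves", "kwargs": {"targets": [[0,-0.3,0,0.7,0,0,0],[0,-0.3,0,0.6,0,0,0],[0,0,0,0.4,0,0,0],[0,0,0,0,0,0,0]]}}

```text
clock: 3.77
tcp_pos: [0.5265, -0.0515, 0.0653]
orientation: [-0.0, 1.0, -0.01, -0.001]
contact_force: [-0.9, -0.8, -0.7]
gripper_width: 0.0
```

Run:
```python
from h import *
to([.52,-.047,.09])
s=camera("side");crop(s,215,110,335,240,4,"s5.png")
```

```text
t 3.7667 tcp [ 0.5265 -0.0515  0.0653] toolx [ 0.9998 -0.0203 -0.0019] toolz [-0.0019  0.0007 -1.    ] F [-0.8976 -0.7529 -0.6826] M [0.0229 0.0494 0.0231] w 5.169516711948094e-06
shift cm [-0.6682 -0.4391 -2.4722] rows 0.6230915588938346 turn None
```

View pics/s5.png

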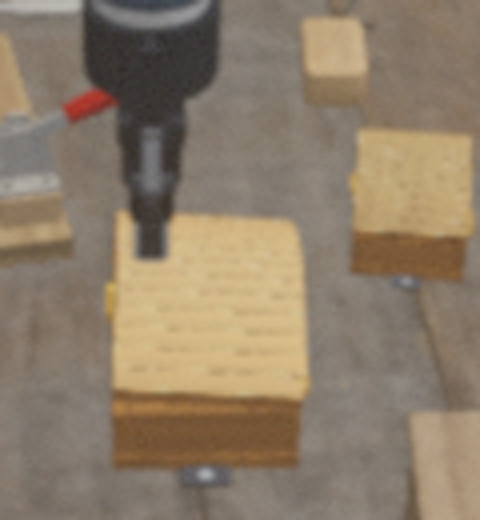

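Emit:
{"fn": "apply_moves", "kwargs": {"targets": [[0,0,0,0.3,0,0,0],[0,0,0,0.2,0,0,0],[0,0,0,0,0,0,0]]}}

```text
clock: 4.07
tcp_pos: [0.5275, -0.0518, 0.0613]
orientation: [-0.0, 1.0, -0.01, -0.0]
contact_force: [-0.6, -0.3, -0.3]
gripper_width: 0.0001
```

Emit:
{"fn": "apply_moves", "kwargs": {"targets": [[0,0,0,0.3,0,0,0],[0,0,0,0.1,0,0,0],[0,0,0,0,0,0,0]]}}

```text
clock: 4.32
tcp_pos: [0.5276, -0.0518, 0.0576]
orientation: [0.0, 1.0, -0.01, 0.0]
contact_force: [-0.2, 0.3, 0.8]
gripper_width: -0.0001
```

Run:
```python
from h import *
to([.52,-.047,.09])
s=camera("side");crop(s,215,110,335,240,4,"s6.png")
```

```text
t 4.3167 tcp [ 0.5276 -0.0518  0.0576] toolx [ 0.9998 -0.0202  0.0001] toolz [ 0.0001 -0.     -1.    ] F [-0.1654  0.3133  0.7888] M [ 0.0353 -0.0452  0.0338] w -5.1597392161415836e-05
shift cm [-0.7649 -0.4679 -3.2405] rows 0.8062924053451638 turn None
```

View pics/s6.png

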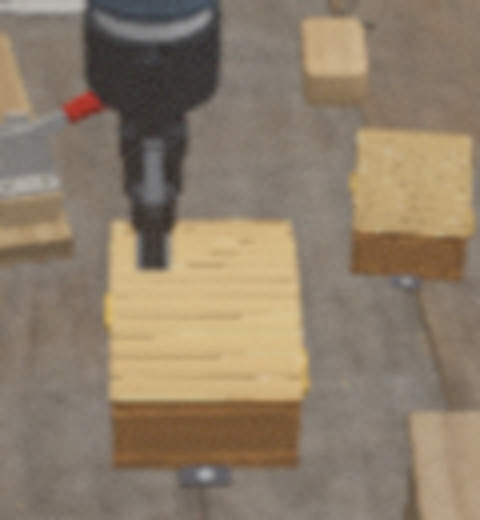

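Emit:
{"fn": "apply_moves", "kwargs": {"targets": [[0,0,0,0.15,0,0,0],[0,0,0,0,0,0,0]]}}

```text
clock: 4.53
tcp_pos: [0.5277, -0.0518, 0.0575]
orientation: [0.0, 1.0, -0.01, -0.0]
contact_force: [-5.9, 1.7, 12.7]
gripper_width: 0.0004
```

Emit:
{"fn": "apply_moves", "kwargs": {"targets": [[0,0,0,0.15,0,0,0],[0,0,0,0,0,0,0]]}}

```text
clock: 4.7
tcp_pos: [0.5277, -0.0519, 0.0573]
orientation: [0.0, 1.0, -0.01, -0.0]
contact_force: [-11.0, 1.8, 24.6]
gripper_width: -0.0003
```

Run:
```python
from h import *
to([.52,-.047,.09])
s=camera("side");crop(s,215,110,335,240,4,"s7.png")
```

```text
t 4.7 tcp [ 0.5277 -0.0519  0.0573] toolx [ 0.9998 -0.0197 -0.0002] toolz [-0.0002 -0.0003 -1.    ] F [-11.0374   1.7986  24.6469] M [0.4588 2.0258 0.0548] w -0.0002762178882135808
shift cm [-0.7827 -0.4698 -3.2669] rows 0.8134416389040199 turn None
```

View pics/s7.png

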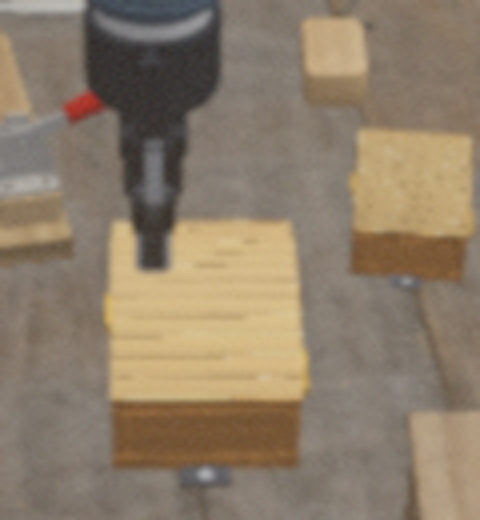

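The lid is on its stop: the force rose sharply with no further travel, and the edges meet in view. The visible fingertip (crop 152,270) sits well above the reported TCP's projection, so I'll work out that offset.

Run:
```python
from h import *
for z in (.0573,.090): print(z,plane("side",(152/4+215-.4,270/4+110-.4),z))
```

```text
0.0573 [ 0.52824245 -0.01733585  0.0573    ]
0.09 [ 0.52706262 -0.05950143  0.09      ]
```

Emit:
{"fn": "apply_moves", "kwargs": {"targets": [[0,0,0,-0.5,0,0,0],[0,0,0,-2,0,0,0],[0,0,0,-3,0,0,0],[0.5,0,0,-4,0,0,0],[1,0,0,-4,0,0,0]]}}

```text
clock: 5.17
tcp_pos: [0.5265, -0.0514, 0.1901]
orientation: [-0.0, 1.0, -0.01, -0.001]
contact_force: [0.8, -0.4, 1.6]
gripper_width: 0.0235
```

Run:
```python
from h import *
t=camera("top");crop(t,230,140,430,230,4,"t8.png")
to([.513,-.355,.2],down(-.128))
```

```text
t 5.2167 tcp [ 0.5318 -0.0529  0.1999] toolx [ 0.9997 -0.0198  0.0117] toolz [ 0.0117 -0.0037 -0.9999] F [ 3.8113 -0.5463  6.1763] M [-0.0468 -0.1331  0.0243] w 0.030933599171028642
shift cm [-1.2761 30.2367  0.0795] rows 7.257486026812962 turn [ 0.0029 -0.0119  0.1082]
```

Emit:
{"fn": "apply_moves", "kwargs": {"targets": [[1,0,4,0,0,0,0],[1,0,4,0,0,0,0],[1,0,4,0,0,0,0],[1,0,4,0,0,0,0],[1,0,4,0,0,0,0]]}}

```text
clock: 5.63
tcp_pos: [0.5233, -0.2535, 0.1894]
orientation: [0.0, 1.0, -0.01, 0.0]
contact_force: [1.4, -0.2, -0.0]
gripper_width: 0.086
```

Emit:
{"fn": "apply_moves", "kwargs": {"targets": [[1,0,4,0,0,0,0],[1,0,4,0,0,0,0.1],[1,0,2,0,0,0,0],[1,0,0,0,0,0,0],[1,0,0,0,0,0,0]]}}

```text
clock: 6.05
tcp_pos: [0.5189, -0.3526, 0.1887]
orientation: [-0.0, 0.998, -0.061, -0.0]
contact_force: [0.1, -0.3, 0.3]
gripper_width: 0.0855
```

Run:
```python
from h import *
to([.513,-.355,.2],down(-.128))
s=camera("side");crop(s,170,180,330,330,4,"s9.png")
print((proj("side",observe()["tcp_pos"])-[170,180])*4)
```

```text
t 6.05 tcp [ 0.5189 -0.3526  0.1887] toolx [ 0.9925 -0.122  -0.0006] toolz [-0.0005  0.0009 -1.    ] F [ 0.0786 -0.2958  0.2969] M [-0.0196  0.0002  0.0365] w 0.08554697358215771
shift cm [-0.5558  0.3093 -1.1278] rows 0.3105126643327313 turn [-0.0008  0.0006  0.0057]
[[331.4267 214.6938]]
```

View pics/s9.png

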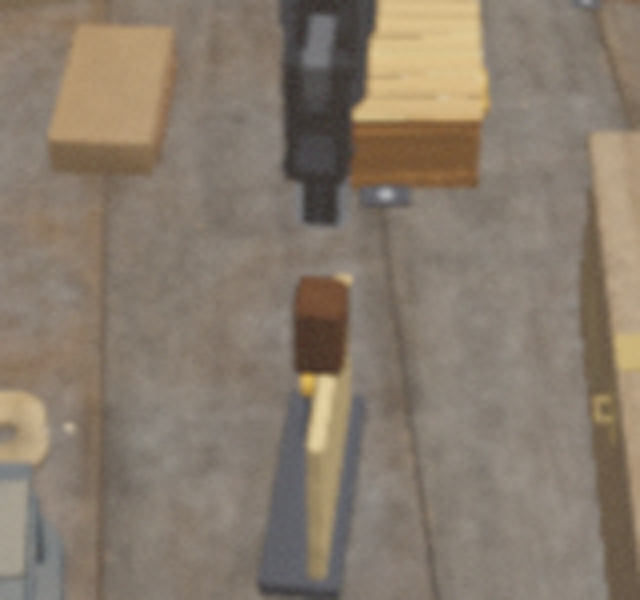

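View pics/t8.png

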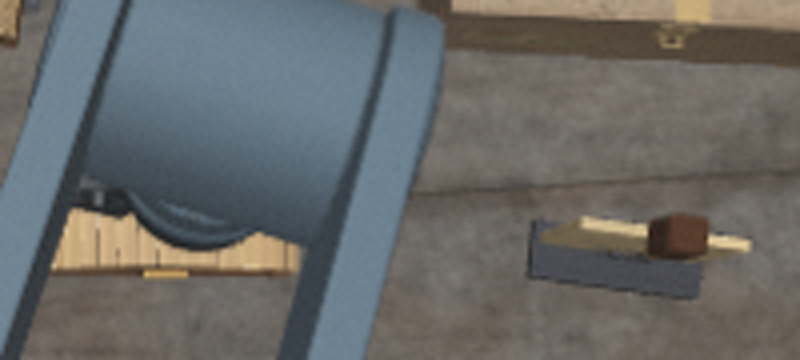

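Run:
```python
from h import *
for z in (.205,.21,.215,.22,.225): print(z,plane("side",(321/4+170-.4,224/4+180-.4),z))
print(plane("side",(321/4+170-.4,296/4+180-.4),.148))
```

```text
0.205 [ 0.51338008 -0.37246615  0.205     ]
0.21 [ 0.51327852 -0.37755176  0.21      ]
0.215 [ 0.51317695 -0.38263737  0.215     ]
0.22 [ 0.51307538 -0.38772298  0.22      ]
0.225 [ 0.51297381 -0.39280859  0.225     ]
[ 0.51339926 -0.36077379  0.148     ]
```

Emit:
{"fn": "apply_moves", "kwargs": {"targets": [[1,-0.5,0,2,0,0,0],[1,0,0,2,0,0,0],[1,0,0,2,0,0,0],[1,0,0,2,0,0,0],[1,0,0,0,0,0,0]]}}

```text
clock: 6.52
tcp_pos: [0.5126, -0.3469, 0.105]
orientation: [-0.003, 0.998, -0.059, -0.003]
contact_force: [-0.6, 1.4, -0.4]
gripper_width: 0.0855
```

Run:
```python
from h import *
to([.5135,-.353,.079],down(-.128))
s=camera("side");crop(s,170,180,330,330,4,"s10.png")
```

```text
t 6.5167 tcp [ 0.5126 -0.3469  0.105 ] toolx [ 0.993  -0.1177 -0.006 ] toolz [-0.0053  0.0058 -1.    ] F [-0.5957  1.4324 -0.432 ] M [ 0.0488 -0.0107 -0.0284] w 0.08546593466099693
shift cm [0.1752 0.611  2.5963] rows 0.6410066770941499 turn [-0.0051  0.006   0.01  ]
```

View pics/s10.png

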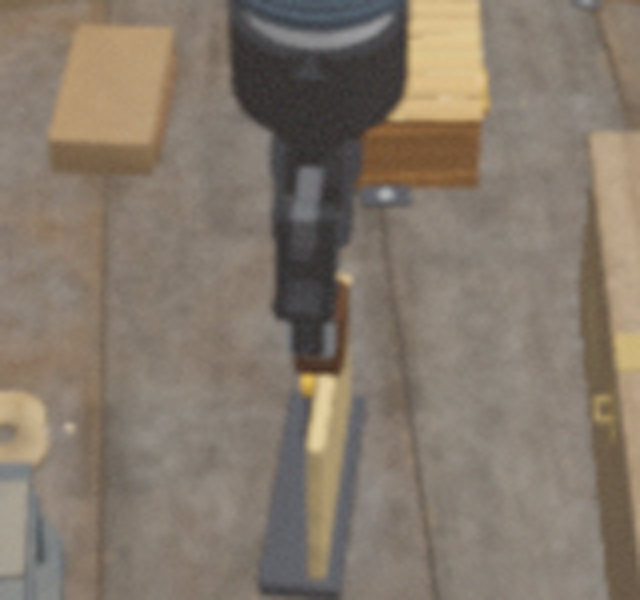

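Emit:
{"fn": "apply_moves", "kwargs": {"targets": [[1,0,0,0,0,0,0],[1,0,0,0,0,0,0]]}}

```text
clock: 6.73
tcp_pos: [0.5156, -0.3511, 0.1115]
orientation: [0.001, 0.998, -0.06, 0.001]
contact_force: [0.4, 0.0, 0.3]
gripper_width: 0.0857
```

Run:
```python
from h import *
to([.5135,-.353,.079],down(-.128))
```

```text
t 6.7333 tcp [ 0.5156 -0.3511  0.1115] toolx [ 0.9929 -0.1189  0.0022] toolz [ 0.002  -0.0018 -1.    ] F [0.3659 0.0423 0.3387] M [-0.0147  0.0169 -0.0276] w 0.0856815265665572
shift cm [-0.1959  0.2072  3.246 ] rows 0.7814118412658899 turn [ 0.0016 -0.0022  0.0088]
```

Emit:
{"fn": "apply_moves", "kwargs": {"targets": [[1,0,0,1,0,0,0],[1,0,0,1,0,0,0],[1,0,0,0.5,0,0,0],[1,0,0,0.5,0,0,0],[1,0,0,0,0,0,0]]}}

```text
clock: 7.15
tcp_pos: [0.5136, -0.3502, 0.0778]
orientation: [-0.001, 0.998, -0.06, -0.001]
contact_force: [-0.0, 0.5, 0.6]
gripper_width: 0.0855
```

Emit:
{"fn": "apply_moves", "kwargs": {"targets": [[1,0,0,0,0,0,0],[1,0,0,0,0,0,0]]}}

```text
clock: 7.32
tcp_pos: [0.5146, -0.3512, 0.0797]
orientation: [0.0, 0.998, -0.06, 0.0]
contact_force: [-0.1, -0.4, 0.2]
gripper_width: 0.0852
```

Run:
```python
from h import *
to([.5135,-.353,.079],down(-.128))
s=camera("side");crop(s,190,230,290,330,6,"s11.png")
```

```text
t 7.3167 tcp [ 0.5146 -0.3512  0.0797] toolx [ 0.9928 -0.12    0.0002] toolz [ 0.0001 -0.0001 -1.    ] F [-0.1283 -0.4194  0.2437] M [ 0.0186  0.0099 -0.0241] w 0.08521327611315367
shift cm [-0.0835  0.1928  0.0715] rows 0.053226962690073494 turn [ 0.0001 -0.0002  0.0077]
```

View pics/s11.png

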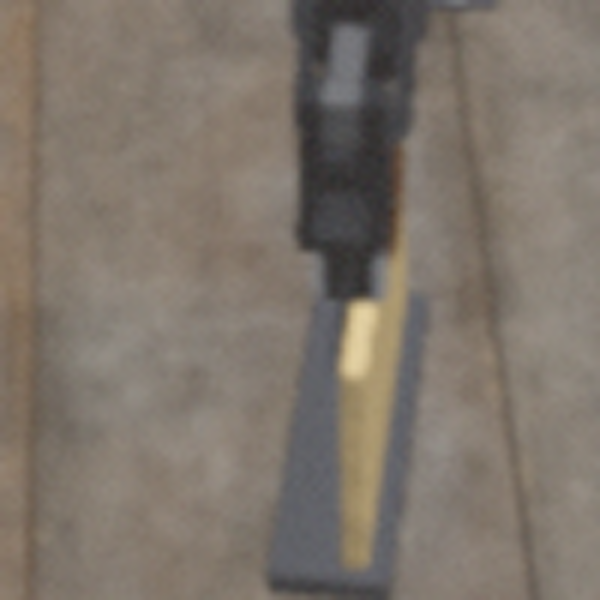

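The near finger (crop 350,290) ends just above the board's top edge, with the grip between the jaws. I'll close the gripper.

Emit:
{"fn": "apply_moves", "kwargs": {"targets": [[0.15,0,0,0,0,0,0],[0.15,0,0,0,0,0,0],[0,0,0,0,0,0,0],[0,0,0,0,0,0,0],[0,0,0,0,0,0,0]], "grip_force": 50}}

```text
clock: 7.78
tcp_pos: [0.5148, -0.3521, 0.0802]
orientation: [0.001, 0.998, -0.06, 0.0]
contact_force: [0.1, -5.9, -4.9]
gripper_width: 0.0255
```

Emit:
{"fn": "apply_moves", "kwargs": {"targets": [[0,0,0,0,0,0,0],[0,0,0,0,0,0,0],[0,0,0,0,0,0,0]]}}

```text
clock: 8.03
tcp_pos: [0.5142, -0.3508, 0.0792]
orientation: [-0.0, 0.998, -0.06, -0.0]
contact_force: [0.0, -1.1, -2.5]
gripper_width: 0.0256
```

Run:
```python
from h import *
to([.5135,-.353,.079],down(-.128))
s=camera("side");crop(s,190,230,290,330,6,"s12.png")
t=camera("top");crop(t,320,140,450,240,6,"t12.png")
```

```text
t 8.0333 tcp [ 0.5142 -0.3508  0.0792] toolx [ 0.9928 -0.12   -0.0006] toolz [-0.0006  0.0006 -1.    ] F [ 0.0294 -1.0734 -2.5174] M [-0.096   0.0379 -0.0244] w 0.025553455903072095
shift cm [-0.0421  0.2296  0.0223] rows 0.056224249707926936 turn [-0.0005  0.0006  0.0077]
```

View pics/s12.png

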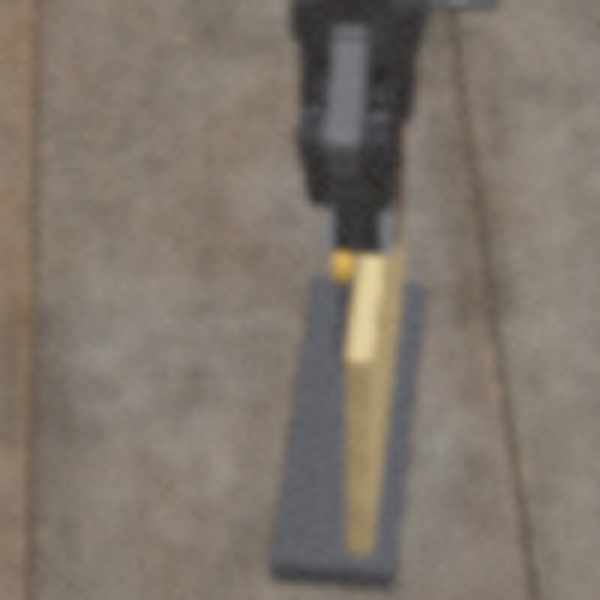

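View pics/t12.png

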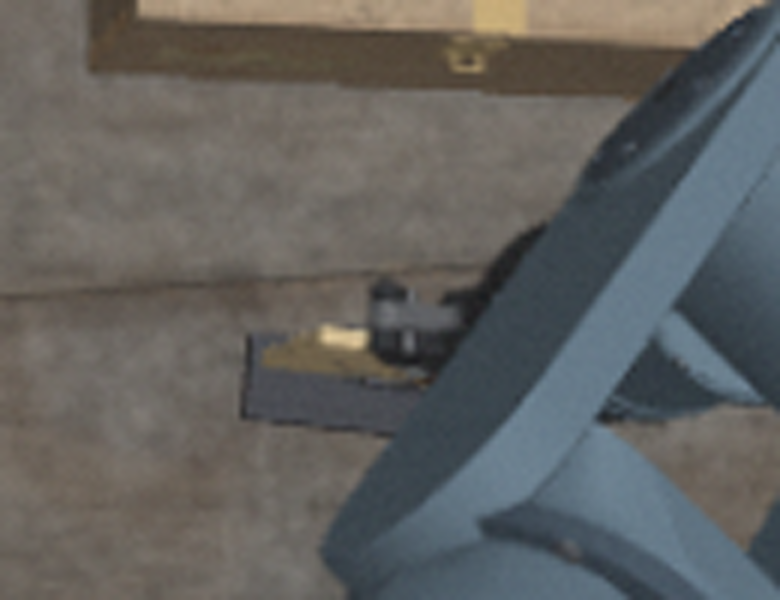

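Run:
```python
from h import *
for n in P: print(n,-P[n]["R"].T@P[n]["t"])
print(observe()["q"])
```

```text
side [ 0.50109711 -0.98747721  0.80965824]
top [ 0.42796445 -0.00706605  1.07632151]
[-7.89073798e-01  4.09325314e-01  1.57385727e+00 -6.90546976e-05
  1.15913954e+00  9.01968466e-01]
```

Emit:
{"fn": "apply_moves", "kwargs": {"targets": [[0,0,0,-1,0,0,0],[0,0,0,-2,0,0,0],[0,0,0,-3,0,0,0],[0,0,0,-4,0,0,0],[0,0,0,-4,0,0,0]]}}

```text
clock: 8.55
tcp_pos: [0.5136, -0.3497, 0.22]
orientation: [-0.001, 0.998, -0.06, -0.001]
contact_force: [0.4, -1.1, -4.1]
gripper_width: 0.0253
```

Emit:
{"fn": "apply_moves", "kwargs": {"targets": [[0,0,0,-1,0,0,-0.06],[0,0,0,0,0,0,-0.12],[0,0,0,0,0,0,-0.12],[0,0,0,0,0,0,-0.12],[0,0,0,0,0,0,-0.12]]}}

```text
clock: 8.97
tcp_pos: [0.5142, -0.3504, 0.2298]
orientation: [-0.0, 0.977, 0.211, -0.0]
contact_force: [-0.6, -0.3, -4.7]
gripper_width: 0.0252
```

Emit:
{"fn": "apply_moves", "kwargs": {"targets": [[0,0,0,0,0,0,-0.12],[0,0,0,0,0,0,-0.12],[0,0,0,0,0,0,-0.12],[0,0,0,0,0,0,-0.12],[0,0,0,0,0,0,-0.12]]}}

```text
clock: 9.38
tcp_pos: [0.5142, -0.3504, 0.2296]
orientation: [-0.001, 0.871, 0.491, -0.0]
contact_force: [0.0, 0.6, -4.6]
gripper_width: 0.0255
```

Emit:
{"fn": "apply_moves", "kwargs": {"targets": [[0,0,0,0,0,0,-0.12],[0,0,0,0,0,0,-0.12],[0,0,0,0,0,0,-0.12],[0,0,0,0,0,0,-0.12],[0,0,0,0,0,0,-0.06]]}}

```text
clock: 9.8
tcp_pos: [0.5142, -0.3504, 0.2296]
orientation: [-0.001, 0.709, 0.705, 0.0]
contact_force: [0.2, -0.6, -4.1]
gripper_width: 0.0255
```

Emit:
{"fn": "apply_moves", "kwargs": {"targets": [[0,0,0,0,0,0,0],[0,0,0,0,0,0,0],[0,0,0,0,0,0,0],[0,0,0,0,0,0,0],[0,0,0,0,0,0,0]]}}

```text
clock: 10.22
tcp_pos: [0.5144, -0.3509, 0.2296]
orientation: [-0.0, 0.711, 0.703, 0.0]
contact_force: [-0.3, 0.6, -4.9]
gripper_width: 0.0255
```

Emit:
{"fn": "apply_moves", "kwargs": {"targets": [[0,0,0,0,0,0,0],[0,0,0,0,0,0,0],[0,0,0,0,0,0,0],[0,0,0,0,0,0,0],[0,0,0,0,0,0,0]]}}

```text
clock: 10.63
tcp_pos: [0.5145, -0.351, 0.2296]
orientation: [-0.0, 0.711, 0.703, -0.0]
contact_force: [0.3, 0.2, -4.6]
gripper_width: 0.0256
```

Run:
```python
from h import *
to([.5135,-.353,.079],down(1.57))
print(proj("side",observe()["tcp_pos"]))
s=camera("side");cv2.imwrite("pics/s13f.png",s);crop(s,200,190,310,290,7,"s13.png")
```

```text
t 10.6333 tcp [ 0.5145 -0.351   0.2296] toolx [0.0111 0.9999 0.    ] toolz [-0.  0. -1.] F [ 0.2826  0.1855 -4.5971] M [-0.0054 -0.0321  0.0333] w 0.02564314593197287
shift cm [-0.202  -0.0945 15.0592] rows 3.6117062367882964 turn [-0.     -0.     -0.0103]
[[250.1078 216.6343]]
```

View pics/s13.png

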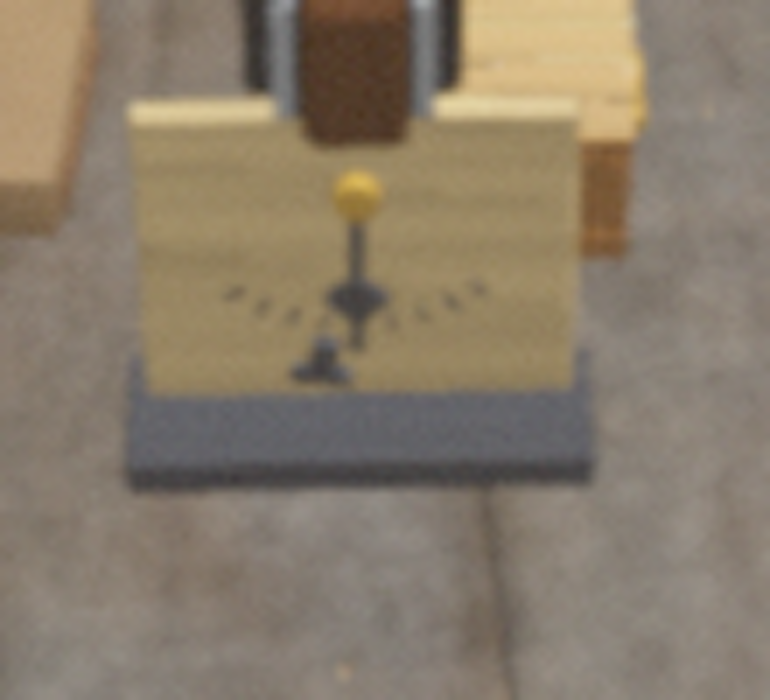

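The dial now faces the side camera. The pin is at crop (358,193), the pointer tip at (357,348), and the T-tab's inner end at (324,340) on the image's left, which is the gauge's +y. I'll convert these on the dial plane.

Run:
```python
from h import *
s=cv2.imread("pics/s13f.png")
c=cv2.resize(s[220:255,230:270],None,fx=16,fy=16,interpolation=cv2.INTER_CUBIC);cv2.imwrite("pics/s13z.png",c)
def pl(uv,y):
    c,d=ray("side",uv);X=c+d*(y-c[1])/d[1];return X[[0,2]]
S=lambda u,v:(u/7+200-.43,v/7+190-.43)
for yp in(-.358,-.366):
  for n,p in dict(tl=(130,122),tr=(578,122),bl=(149,393),br=(573,390),pin=(358,193),tip=(357,350),mark=(324,340),ptop=(357,225)).items(): print(n,pl(S(*p),yp))
for n,p in dict(bbl=(130,487),bbr=(590,480),btl=(132,468),btr=(590,463)).items(): print(n,pl(S(*p),-.383))
```

```text
tl [0.46075273 0.2593573 ]
tr [0.56853962 0.25640532]
bl [0.46155909 0.16717766]
br [0.5704873  0.16472452]
pin [0.51535653 0.23477697]
tip [0.51490408 0.18089837]
mark [0.50655062 0.18471887]
ptop [0.5150705  0.22412933]
tl [0.46126546 0.26635106]
tr [0.5676825  0.26343658]
bl [0.46206158 0.17534292]
br [0.56960542 0.17292096]
pin [0.5151753  0.24208311]
tip [0.51472861 0.18888925]
mark [0.50648132 0.1926612 ]
ptop [0.51489291 0.23157079]
bbl [0.45701374 0.15937266]
bbr [0.57314934 0.15792919]
btl [0.45781304 0.16624882]
btr [0.57291864 0.16413803]
```

View pics/s13z.png

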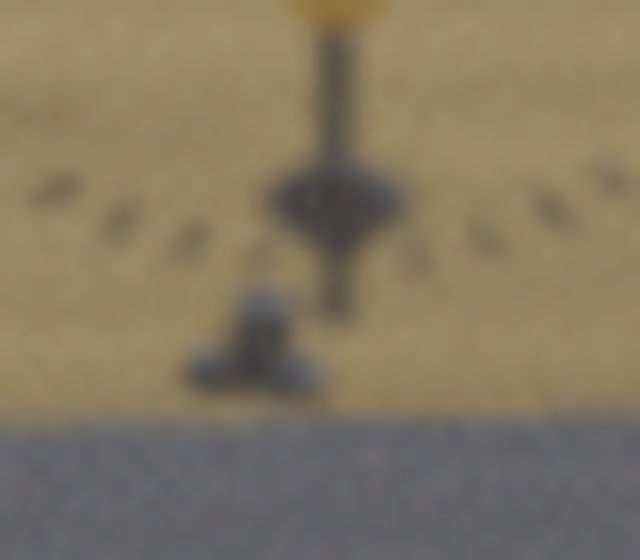

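Relative to the plumb pointer, the mark is 8.4 mm off at radius 52 mm, so the index is about 0.16 rad. The lean needed is about 0.16. I'll turn back and carry the gauge over the case.

Emit:
{"fn": "apply_moves", "kwargs": {"targets": [[0,0,0,0,0,0,0.06],[0,0,0,0,0,0,0.12],[0,0,0,0,0,0,0.12],[0,0,0,0,0,0,0.12],[0,0,0,0,0,0,0.12]]}}

```text
clock: 11.1
tcp_pos: [0.5145, -0.351, 0.2296]
orientation: [-0.0, 0.874, 0.485, -0.0]
contact_force: [-0.8, -0.1, -3.9]
gripper_width: 0.0254
```

Emit:
{"fn": "apply_moves", "kwargs": {"targets": [[0,0,0,0,0,0,0.12],[0,0,0,0,0,0,0.12],[0,0,0,0,0,0,0.12],[0,0,0,0,0,0,0.12],[0,0,0,0,0,0,0.12]]}}

```text
clock: 11.52
tcp_pos: [0.5145, -0.351, 0.2296]
orientation: [-0.0, 0.979, 0.205, 0.0]
contact_force: [0.9, 0.3, -4.2]
gripper_width: 0.0255
```

Emit:
{"fn": "apply_moves", "kwargs": {"targets": [[0,0,0,0,0,0,0.12],[0,0,0,0,0,0,0.12],[0,0,0,0,0,0,0.08],[0,0,0,0,0,0,0.035],[0,0,0,0,0,0,0]]}}

```text
clock: 11.93
tcp_pos: [0.5145, -0.351, 0.2296]
orientation: [-0.0, 0.999, 0.032, -0.0]
contact_force: [-0.7, -0.9, -3.7]
gripper_width: 0.0257
```

Run:
```python
from h import *
to([.564,-.045,.23],down(-.015))
```

```text
t 11.9333 tcp [ 0.5145 -0.351   0.2296] toolx [ 0.998   0.0634 -0.    ] toolz [-0.  0. -1.] F [-0.6527 -0.8749 -3.6931] M [ 0.0336  0.0096 -0.0018] w 0.025718957847786897
shift cm [  6.8838 -30.2228  -0.0435] rows 7.433310026937255 turn [-0.      0.      0.0785]
```

Emit:
{"fn": "apply_moves", "kwargs": {"targets": [[0,0,0,0,0,0,0.078],[0,0,-2,0,0,0,0],[0,0.6,-3.5,0,0,0,0],[0,0.8,-3.5,0,0,0,0],[0,0.8,-3.5,0,0,0,0]]}}

```text
clock: 12.35
tcp_pos: [0.538, -0.2253, 0.2296]
orientation: [-0.0, 1.0, -0.007, 0.0]
contact_force: [0.8, -0.6, -3.9]
gripper_width: 0.0256
```

Emit:
{"fn": "apply_moves", "kwargs": {"targets": [[0,0.8,-3.5,0,0,0,0],[0,0.8,-3.5,0,0,0,0],[0,0.8,-3.5,0,0,0,0],[0,0,-3.5,0,0,0,0],[0,0,-2,0,0,0,0]]}}

```text
clock: 12.77
tcp_pos: [0.5643, -0.0628, 0.2297]
orientation: [-0.001, 1.0, -0.005, 0.0]
contact_force: [0.3, 0.8, -3.9]
gripper_width: 0.0253
```

Emit:
{"fn": "apply_moves", "kwargs": {"targets": [[0,0,-1,0,0,0,0],[0,0,-0.5,0,0,0,0],[0,0,0,0,0,0,0],[0,0,0,0,0,0,0],[0,0,0,0,0,0,0]]}}

```text
clock: 13.18
tcp_pos: [0.5645, -0.0531, 0.2296]
orientation: [0.0, 1.0, -0.007, 0.0]
contact_force: [0.1, -0.0, -4.9]
gripper_width: 0.0252
```

Run:
```python
from h import *
to([.564,-.045,.172],down(-.015))
s=camera("side");crop(s,210,110,330,220,6,"s14.png")
t=camera("top");crop(t,210,120,340,230,6,"t14.png")
```

```text
t 13.1833 tcp [ 0.5645 -0.0531  0.2296] toolx [ 0.9999 -0.0145  0.0001] toolz [ 0.0001 -0.0005 -1.    ] F [ 0.1049 -0.0472 -4.9201] M [-0.0185 -0.0169 -0.0053] w 0.025222772662255265
shift cm [-0.063  -0.8095  5.7589] rows 1.3946861154491201 turn [ 0.0005 -0.0001  0.0005]
```

View pics/s14.png

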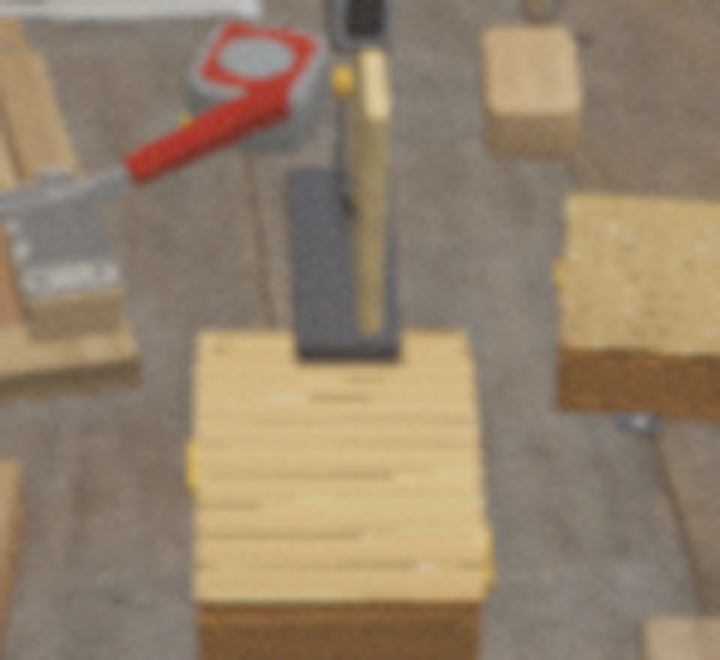

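View pics/t14.png

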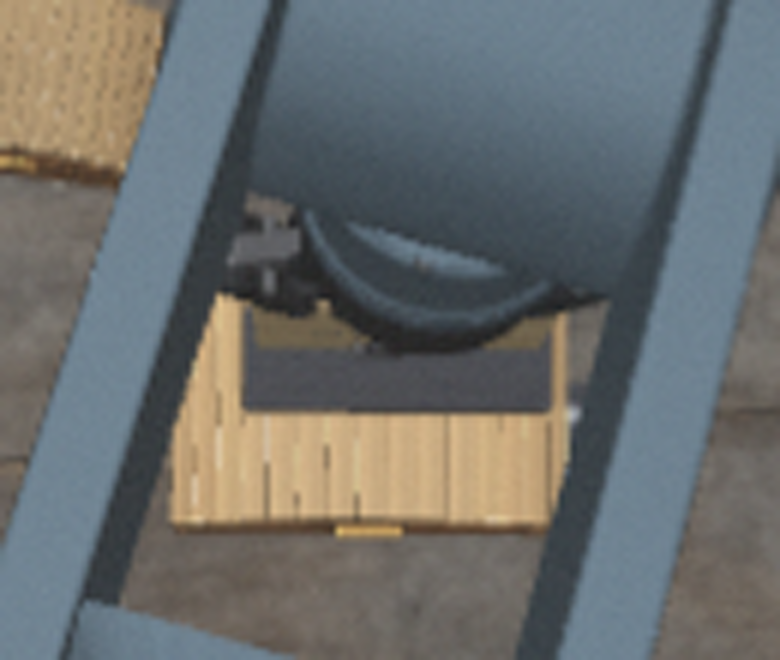

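Emit:
{"fn": "apply_moves", "kwargs": {"targets": [[0,0,-0.8,1.5,0,0,0],[0,0,0,1.5,0,0,0],[0,0,0,1,0,0,0],[0,0,0,0.8,0,0,0],[0,0,0,0.5,0,0,0]]}}

```text
clock: 13.7
tcp_pos: [0.564, -0.0441, 0.1754]
orientation: [-0.0, 1.0, -0.007, -0.001]
contact_force: [0.6, 0.3, -4.3]
gripper_width: 0.0255
```

Emit:
{"fn": "apply_moves", "kwargs": {"targets": [[0,0,0,0.2,0,0,0],[0,0,0,0,0,0,0],[0,0,0,0,0,0,0],[0,0,0,0,0,0,0]]}}

```text
clock: 14.03
tcp_pos: [0.5651, -0.0439, 0.1754]
orientation: [0.0, 1.0, -0.007, 0.001]
contact_force: [0.3, -0.5, -4.9]
gripper_width: 0.0255
```

Emit:
{"fn": "apply_moves", "kwargs": {"targets": [[0,0,0,0.2,0,0,0],[0,0,0,0,0,0,0],[0,0,0,0,0,0,0]]}}

```text
clock: 14.28
tcp_pos: [0.5645, -0.0436, 0.1727]
orientation: [0.0, 1.0, -0.007, 0.0]
contact_force: [-0.1, 0.3, -4.0]
gripper_width: 0.0254
```

Emit:
{"fn": "apply_moves", "kwargs": {"targets": [[0,0,0,0.15,0,0,0],[0,0,0,0,0,0,0],[0,0,0,0,0,0,0]]}}

```text
clock: 14.53
tcp_pos: [0.5644, -0.0436, 0.171]
orientation: [-0.0, 1.0, -0.007, -0.0]
contact_force: [0.4, 0.0, -3.4]
gripper_width: 0.0258
```

Emit:
{"fn": "apply_moves", "kwargs": {"targets": [[0,0,0,0.15,0,0,0],[0,0,0,0,0,0,0],[0,0,0,0,0,0,0]]}}

```text
clock: 14.78
tcp_pos: [0.5644, -0.0436, 0.1694]
orientation: [-0.0, 1.0, -0.007, -0.0]
contact_force: [0.1, -1.1, -2.9]
gripper_width: 0.0253
```

Emit:
{"fn": "apply_moves", "kwargs": {"targets": [[0,0,0,0.1,0,0,0],[0,0,0,0,0,0,0],[0,0,0,0,0,0,0]]}}

```text
clock: 15.03
tcp_pos: [0.5648, -0.0437, 0.1691]
orientation: [0.0, 1.0, -0.007, 0.0]
contact_force: [-0.5, 0.2, -0.8]
gripper_width: 0.0253
```

Contact is at TCP z 0.169, which matches the 90 mm bow top plus the 79 mm grasp height. I'll hold briefly, then rock 0.08 rad and check.

Emit:
{"fn": "apply_moves", "kwargs": {"targets": [[0,0,0,0.05,0,0,0],[0,0,0,0,0,0,0],[0,0,0,0,0,0,0],[0,0,0,0,0,0,0]]}}

```text
clock: 15.37
tcp_pos: [0.5649, -0.0437, 0.169]
orientation: [0.0, 1.0, -0.007, 0.001]
contact_force: [-2.7, -0.0, 5.9]
gripper_width: 0.0255
```

Run:
```python
from h import *
to([.564,-.045,.1694],down(-.015))
s=camera("side");crop(s,210,90,330,200,6,"s15.png")
```

```text
t 15.3667 tcp [ 0.5649 -0.0437  0.169 ] toolx [ 0.9999 -0.0132  0.0011] toolz [ 0.0011 -0.0003 -1.    ] F [-2.706  -0.0481  5.8816] M [ 0.1781  0.4889 -0.0076] w 0.025490514698703517
shift cm [-0.0919  0.1283 -0.0424] rows 0.03919012101299364 turn [ 0.0003 -0.0011  0.0018]
```

View pics/s15.png

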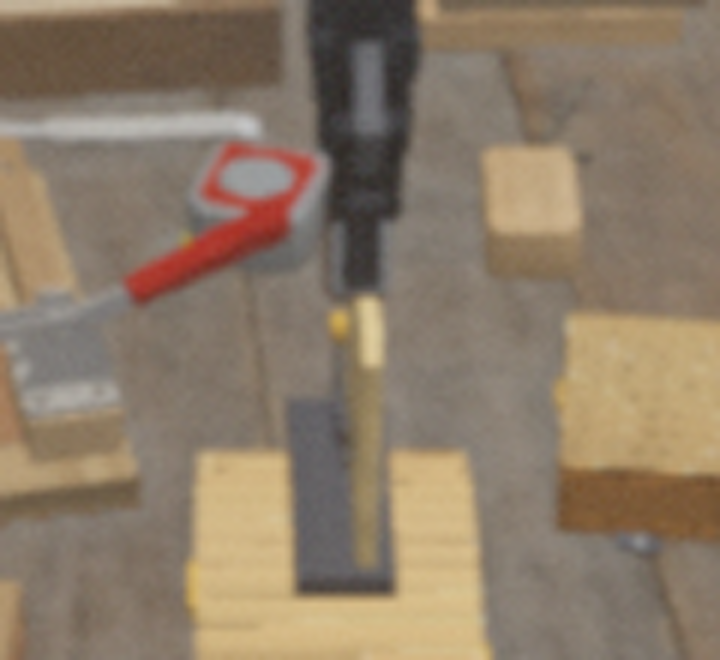

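Emit:
{"fn": "apply_moves", "kwargs": {"targets": [[0,0,-0.16,-0.06,-0.02,0,0],[0,0,-0.16,-0.005,-0.02,0,0],[0,0,-0.16,-0.01,-0.02,0,0],[0,0,-0.16,-0.015,-0.02,0,0],[0,0,0,0,0,0,0]]}}

```text
clock: 15.83
tcp_pos: [0.5648, -0.0367, 0.1689]
orientation: [0.041, 0.999, -0.006, 0.0]
contact_force: [-0.6, -0.8, 1.1]
gripper_width: 0.0255
```

Run:
```python
from h import *
to([.564,-.045,.1694],down(-.015,.16))
```

```text
t 15.8333 tcp [ 0.5648 -0.0367  0.1689] toolx [ 0.9999 -0.0114  0.0006] toolz [-0.0004 -0.0828 -0.9966] F [-0.5508 -0.8069  1.1006] M [-0.4889  0.0719 -0.0136] w 0.025468210452533478
shift cm [-0.0754  0.8281  0.0216] rows 0.1994779023613327 turn [-0.0771 -0.001   0.0035]
```

Emit:
{"fn": "apply_moves", "kwargs": {"targets": [[0,0,-0.16,-0.02,-0.02,0,0],[0,0,-0.16,-0.025,-0.02,0,0],[0,0,-0.16,-0.03,-0.02,0,0],[0,0,-0.16,-0.03,-0.018,0,0],[0,0,0,0,0,0,0]]}}

```text
clock: 16.25
tcp_pos: [0.5648, -0.0302, 0.1691]
orientation: [0.08, 0.997, -0.006, -0.0]
contact_force: [1.2, -1.7, 1.3]
gripper_width: 0.0257
```

Emit:
{"fn": "apply_moves", "kwargs": {"targets": [[0,0,0,0,0,0,0],[0,0,0,0,0,0,0],[0,0,0,0,0,0,0]]}}

```text
clock: 16.5
tcp_pos: [0.5648, -0.0306, 0.1691]
orientation: [0.079, 0.997, -0.007, -0.0]
contact_force: [0.1, 1.6, 0.4]
gripper_width: 0.0252
```

Run:
```python
from h import *
to([.564,-.045,.1694],down(-.015,.16))
s=camera("side");crop(s,210,90,330,200,6,"s16.png");print(observe()["contact_force"])
t=camera("top");crop(t,210,120,340,230,6,"t16.png")
```

```text
t 16.5 tcp [ 0.5648 -0.0306  0.1691] toolx [ 0.9999 -0.0135  0.0002] toolz [-0.002  -0.1565 -0.9877] F [0.0996 1.5714 0.3871] M [ 0.2554 -0.1316  0.0028] w 0.025236942839697424
shift cm [-0.0595  1.4278  0.1957] rows 0.34588478673043843 turn [-0.0028 -0.0004  0.0014]
[0.7775 1.7095 0.5481]
```

View pics/s16.png

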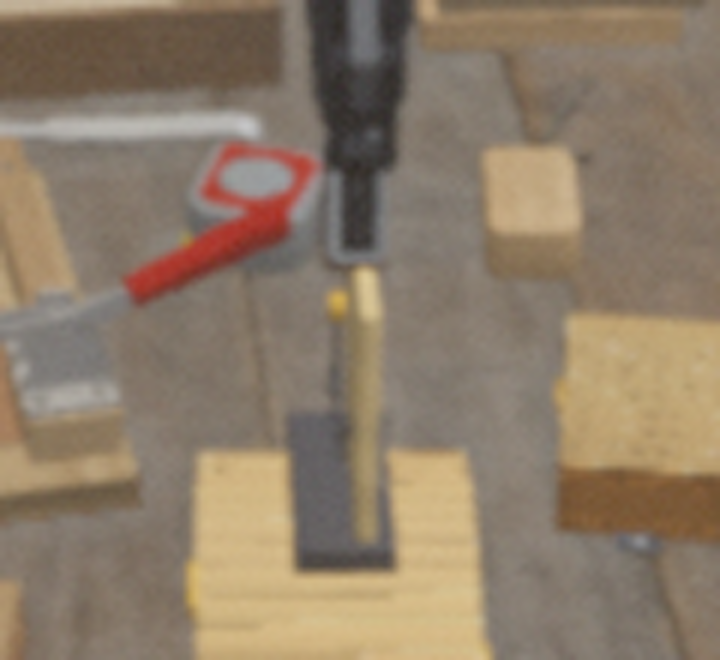

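View pics/t16.png

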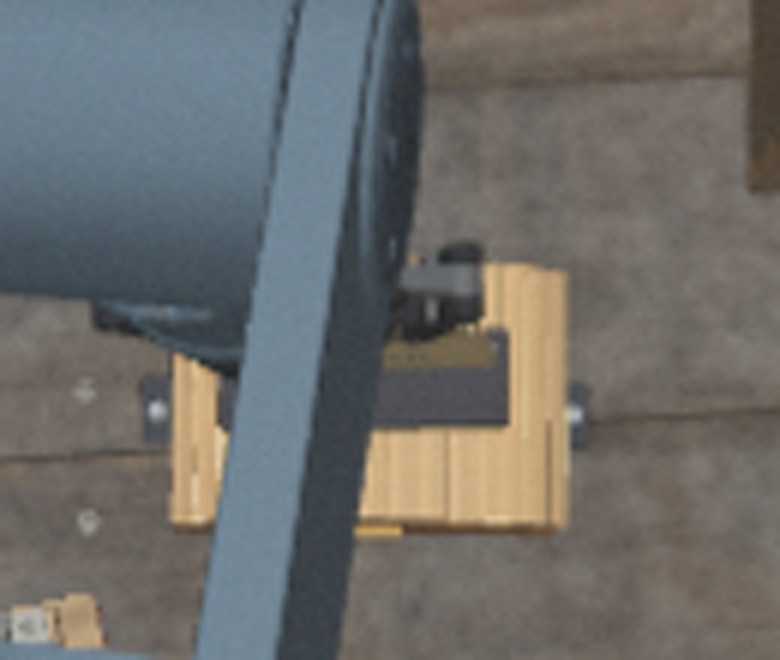

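Run:
```python
from h import *
S=lambda u,v:(u/6+210-.4,v/6+90-.4);T=lambda u,v:(u/6+210-.4,v/6+120-.4)
n=tri(S(298,558),T(508,426));print(n)
f=tri(S(290,414),T(220,427));print(f)
d=f[0]-n[0];print(d,np.linalg.norm(d),np.arcsin(-d[2]/.12))
```

```text
(array([ 0.5400016 , -0.10038128,  0.10529151]), np.float64(0.002263985540217348))
(array([0.54230552, 0.01768431, 0.08807566]), np.float64(0.0005817321431317855))
[ 0.00230391  0.11806559 -0.01721585] 0.1193364029904457 0.143962160271202
```

Triangulating the base gives a lean of about 0.144 (length 119 of 120 mm), against 0.157 from the tool and a mark at about 0.16. That is well within the tolerance of 0.067. I'll let the pointer settle.

Emit:
{"fn": "apply_moves", "kwargs": {"targets": [[0,0,0,0,-0.004,0,0],[0,0,0,0,0,0,0],[0,0,0,0,0,0,0],[0,0,0,0,0,0,0],[0,0,0,0,0,0,0]]}}

```text
clock: 17.02
tcp_pos: [0.5647, -0.0305, 0.1691]
orientation: [0.081, 0.997, -0.007, -0.001]
contact_force: [-0.3, 3.3, 1.7]
gripper_width: 0.0254
```

Emit:
{"fn": "apply_moves", "kwargs": {"targets": [[0,0,0,0,0,0,0],[0,0,0,0,0,0,0],[0,0,0,0,0,0,0],[0,0,0,0,0,0,0],[0,0,0,0,0,0,0]]}}

```text
clock: 17.43
tcp_pos: [0.5647, -0.0305, 0.1691]
orientation: [0.081, 0.997, -0.007, -0.001]
contact_force: [-0.2, 3.6, -0.0]
gripper_width: 0.0259
```

Emit:
{"fn": "apply_moves", "kwargs": {"targets": [[0,0,0,0,0,0,0],[0,0,0,0,0,0,0],[0,0,0,0,0,0,0],[0,0,0,0,0,0,0],[0,0,0,0,0,0,0]]}}

```text
clock: 17.85
tcp_pos: [0.5647, -0.0306, 0.1691]
orientation: [0.081, 0.997, -0.007, -0.001]
contact_force: [-0.4, 4.9, 1.9]
gripper_width: 0.0254
```

Emit:
{"fn": "apply_moves", "kwargs": {"targets": [[0,0,0,0,0,0,0],[0,0,0,0,0,0,0],[0,0,0,0,0,0,0],[0,0,0,0,0,0,0],[0,0,0,0,0,0,0]]}}

```text
clock: 18.27
tcp_pos: [0.5647, -0.0307, 0.1691]
orientation: [0.081, 0.997, -0.007, -0.001]
contact_force: [0.1, 5.1, 1.0]
gripper_width: 0.0254
```

Emit:
{"fn": "apply_moves", "kwargs": {"targets": [[0,0,0,0,0,0,0],[0,0,0,0,0,0,0],[0,0,0,0,0,0,0],[0,0,0,0,0,0,0],[0,0,0,0,0,0,0]]}}

```text
clock: 18.68
tcp_pos: [0.5647, -0.0307, 0.1691]
orientation: [0.081, 0.997, -0.007, -0.001]
contact_force: [-0.1, 4.1, 1.8]
gripper_width: 0.0257
```

Run:
```python
from h import *
to([.564,-.045,.1694],down(-.015,.16))
s=camera("side");crop(s,230,120,290,190,8,"s17.png")
```

```text
t 18.6833 tcp [ 0.5647 -0.0307  0.1691] toolx [ 0.9999 -0.0132 -0.0001] toolz [-0.0022 -0.1611 -0.9869] F [-0.0764  4.1409  1.7925] M [ 1.5363 -0.0516 -0.0185] w 0.025719270694204193
shift cm [-0.0462  1.4218  0.1999] rows 0.3444929854338193 turn [ 0.0018 -0.0002  0.0018]
```

View pics/s17.png

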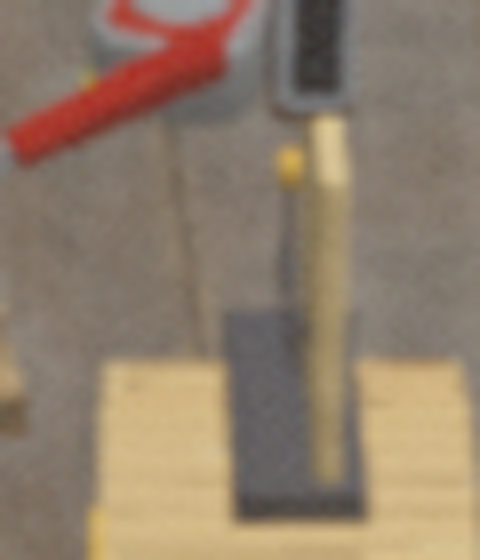

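```bash
python3 -c "
from plant import *
print(sign_off()); o=observe(); print(o['clock'],o['contact_force'])"
```

```text
the job is handed in; nothing more can be done
None
the job is handed in; nothing more can be done
```

I shut the large case, stood the angle gauge square across the top of its lid, and rocked it towards the index mark. I handed it in still held there; `sign_off` gives no verdict.

**Last checks:**
- **Lid:** it reached a hard stop, and the two halves met edge to edge in the side view. Resting the gauge on it did not move it.
- **Upright placing:** the base touched the lid at the height expected for the 90 mm bow top.
- **Lean:** the tool's orientation gives 0.162 rad. The mark, measured against the plumb pointer with the dial turned to the side camera, is at about 0.16 rad. A rough check of the base from both cameras, taken just before a final 0.004 rad nudge, gave 0.144 rad. All three agree well within the 0.067 rad tolerance.
- **Contact:** about 7 N on the lid, with the gripper holding at the grip's width. The arm was still for about 2 s before hand-in. The sideways force rose from 1.6 to about 5 N after the nudge and read 4.1 N at the end.
- **Bystanders:** I touched none of them, and the sanding block, tape measure and block looked unmoved wherever they showed in the pictures. I did not measure their positions.

**Checks that disagreed or are missing:**
- The reported TCP lay about 32 mm beyond the visible and felt fingertip, so I set heights by contact.
- The two cameras differed by about 7 mm in y.
- I never saw the pointer on the mark in the final pose, because neither camera sees the dial there.

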